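Open the model rack: press the keeper's release and push it back

TASK

Open the rack of plaster dental models: press the orange release button on top of the sliding keeper right down, so that it stays down, then push the blue face of the keeper, along its toothed bar, all the way back against the dark end stop. Only press and push: do not pinch the keeper, leave the two plaster models standing where they are without lifting or shoving them, and leave the other things on the counter alone.

Things in the scene. Friction and masses are not known exactly. Their poses are not given: they have to be found in the camera images.
- rack: The fixed rack: a grey base plate 140 (x) x 346 (y) x 16 mm with a toothed bar along its middle. Origin on the work surface under the middle of the rack; its y axis runs along the bar, +y being the way the keeper opens, from the blue fixed cheek (66 mm tall, at y = -165 mm) to the dark end stop (50 mm tall, its near side at y = +163 mm). z up. It stands anywhere in front of the robot, turned up to 0.4 rad.
- keeper (a joint): How far the keeper stands along the bar, in m: 0 nearest the models, 0.115 fully back against the end stop. It starts somewhere between 0 and 0.035. Locked by the pawl (with 4 mm of play) while the release is up; with the release down it slides with about 3 N of friction and stays where it is left.
- keeper_pad: The keeper's blue front plate, which faces the models: 96 mm wide, 10 mm thick, from 28 to 118 mm above the work surface. Its origin is not on the plate: it is the rack's origin shifted by the keeper's travel along the rack's y; same axes as the rack. Carried by the keeper.
- keeper_shell: The keeper's white back plate, of the same size, 46 mm behind the front plate (towards the end stop). The whole keeper is 96 mm wide (rack x), 56 mm deep (rack y) and 118 mm tall. Same origin as the front plate's.
- keeper_face (a point): Point on the blue front face of the keeper, in the middle of its width, 85 mm above the work surface (33 mm below the keeper's top): the place to push, towards the rack's +y. The models below are lower (56 mm above the work surface). Axes as the rack.
- release_top (a point): Centre of the top of the orange round release button (38 mm across) on top of the keeper, 134 mm above the work surface when up, 28 mm behind the blue face; its grey collar is 119 mm above the work surface. Moves with the button and the keeper.
- release (a joint): How far the release button is pressed down, in m: 0 up, 0.009 fully down (hard stop). It resists with about 4 N and stays where it is left. The pawl is clear of the teeth from about 0.006.
- model_a: Yellowish plaster dental model with white teeth, loose, 64 (x) x 55 (y) x 40 mm, standing on the rack's base next to the fixed cheek. Origin: centre of its underside, 16 mm above the work surface.
- model_b: Pink plaster dental model, same size, standing between the other model and the keeper. Origin: centre of its underside, 16 mm above the work surface.
- bowl: Bystander: green plastic mixing bowl, 110 mm across, 55 mm tall, left of the rack. Origin: centre of its underside.
- bottle: Bystander: blue bottle, 64 mm across, 170 mm tall, left of the rack. Origin: centre of its underside.
- cup: Bystander: white paper-look rinse cup, 72 mm across, 85 mm tall, right of the rack. Origin: centre of its underside.
- jar: Bystander: amber jar, 68 mm across, 70 mm tall, right of the rack. Origin: centre of its underside.
- spatula: Bystander: mixing spatula with green handle, 190 mm long, lying flat on the right. Origin: on its axis line, at the underside.
- wipes: Bystander: white and green box of wipes, 120 x 100 x 60 mm, at the left. Origin: centre of its underside.
Mind the look-alikes: they are no part of the job. Leave any green look-alike of the model_a alone. What is shaped like the model_b but turquoise is not meant.

How it is judged:
By the outcome, as a careful person would: the job done as asked, in the order asked, and still so for the second after the job is handed in, with the robot touching nothing.
It also fails if it takes over 35 s, if anything falls off the work surface, if the arm or the gripper's body presses on something with over 40 N, if the wrist force passes 120 N, or if a joint passes its speed limit or range.

ROBOT

A 6-joint arm with a two-finger parallel gripper is mounted at the origin on the work surface. World frame = base frame: x ahead of the robot, y to its left, z up, the work surface at z = 0. Lengths are in m, angles in rad, forces in N, time in s.
With the tool pointing down it reaches from about 0.225 to 0.875 m from the base axis. Payload 3.4 kg.
Tool frame: the origin (TCP) lies midway between the tips of the shut fingers; the grasp point (between the pads) lies 19 mm behind it (manip.grip_point_offset is the distance from the TCP to the grasp point, in m); z points along the fingers, y is the line along which they close (so a half turn about z gives the same grasp; the last joint's range is limited). The gripper opens to 85 mm and grips with 20 to 120 N. Pads are 22 mm wide; open, the fingers measure 114 mm over their backs; the gripper's body (76 mm by 85 mm) begins 54 mm behind the grasp point. The pads swing forward as they close: fully open they stand 13 mm farther back than shut.
Start: joints at [-0.121, 0.276, 1.505, -0, 1.361, -0.121], TCP at [0.575, -0, 0.231] pointing down, gripper open.
Joint ranges: [-2.89, 2.89], [-0.75, 2.08], [0.22, 2.7], [-1.18, 4.32], [0.11, 2.71], [-2.7, 2.7]. Speed limits (rad/s): [2.57, 2.57, 3.14, 3.14, 3.14, 3.14].

INTERFACE

Orientations are given as a unit quaternion [w, x, y, z].
In Python, from rig import manip gives the robot as it stands.
- The arm moves only by the shell command python3 -m handwheel 'ROWS' [FORCE]. ROWS is JSON, a list of rows, each an object with "translation": the shift along the tool's x, y, z in m, a list of three; "angular": the turn, a rotation vector about the tool's x, y, z in degrees, a list of three; "hand": the closure, from 0 (fully open) to 1 (shut). A call has 1 to 10 rows; each row shifts and turns the commanded pose from where the row before left it, along the tool's axes as they then stand; what a row does not reach is not made up. A row lasts 1/12 s, in which the tool goes at most 41.7 mm and 7.16 degrees, less where a joint would pass 70% of its speed; a pose out of reach is approached as far as the arm can. A call with a gripper value outside its range is refused whole. The fingers move at their own pace and stop on an object; FORCE is the grip in N (left out, the last holds). Time passes only in rows, so rows that do not move let the fingers close. It gives the time, the measured TCP pose, the force, the opening and the grip force at its end, in the units of the state.
- manip.get_state(): the state, without advancing time (a new reading comes with each control period).
- manip.get_image(name): name is "scene" or "side" or "wrist"; returns the picture (384x512x3 uint8, red, green, blue); there is no depth.
- manip.camera_info(name): a dict with "camera_matrix" (3x3 intrinsics, pixels), "k1" (the pictures are not rectified: a ray, as slopes to the right and down, at radius r is drawn at 1 + k1 r^2 times it, then the intrinsics apply), "eye" and "orientation" of the camera in the world; the wrist camera has in their place "tool_from_camera" (4x4, takes a point from camera to tool coordinates, whose origin is the TCP and whose axes are the flange's). Camera axes: x right, y down, z forward; pixel columns grow to the right and rows downward; lengths in m; the calibration is good to about 2 mm. A picture is of the moment at which its call begins: read the wrist's pose just before it. camera_info takes no time and is no camera call.
- manip.sign_off(): hands the job in; it is judged then, once.
The state is a dict: "clock": time; "qpos": joint angles; "qd": joint speeds; "effort": joint torques, N m; "position": TCP position; "ee_rot": TCP orientation; "contact_force": force on the tool from outside, world axes, zero at the start; "moment": the same for the moment, N m; "width": finger opening in m; "gripper_force": force on a finger pad.
Only numpy, scipy, OpenCV 4.12 (cv2) and the standard library are available. Lean on these libraries where they do the work, as an engineer would, in place of code of your own. Each camera call takes 0.05 s, during which the arm holds its last target. There are 200 camera calls.

## Working session

There is one attempt and no reset: what is moved stays moved. The work goes in short steps, Python scripts to look and compute and a shell command to move; the robot and the scene stay as the last step left them, time stands still between calls to the robot, and variables do not carry over. Pictures are saved under pics/ and viewed, at most 10 in all, crops included, and the job is handed in when it is done.

```bash
mkdir -p pics
cat > h.py <<'E'
from rig import manip
import numpy as np, cv2
from scipy.spatial.transform import Rotation as R
def rot(o):
    o=np.array(o,float)
    return o if o.shape==(3,3) else R.from_quat(o,scalar_first=True).as_matrix()
def cam(n):
    i=manip.camera_info(n)
    if 'eye' in i: return i,np.array(i['eye']),rot(i['orientation'])
    s=manip.get_state(); T=np.array(i['tool_from_camera']); Rt=rot(s['ee_rot'])
    return i,np.array(s['position'])+Rt@T[:3,3],Rt@T[:3,:3]
def ray(c,uv):
    i,e,Rm=c; K=np.array(i['camera_matrix'])
    p=cv2.undistortPoints(np.array([[uv]],float),K,np.array([i['k1'],0,0,0,0.]))[0,0]
    # drawn = (1+k1 r^2) * ray : OpenCV model
    return e,Rm@np.array([p[0],p[1],1])
def plane(c,uv,z):
    e,d=ray(c,uv); return e+d*(z-e[2])/d[2]
def proj(c,P):
    i,e,Rm=c
    return cv2.projectPoints(np.array([Rm.T@(np.array(P)-e)]),np.zeros(3),np.zeros(3),np.array(i['camera_matrix']),np.array([i['k1'],0,0,0,0.]))[0][0,0]
E
python3 - <<'E'
from h import *
a=[]
for n in ['scene','side']:
    im=manip.get_image(n)[:,:,::-1]; cv2.imwrite(f'pics/{n}0.png',im)
    print(n,manip.camera_info(n))
print(manip.camera_info('wrist'));print(manip.get_state())
E
```

```text
scene {'camera_matrix': array([[350.34257627,   0.        , 257.68912834],
       [  0.        , 350.34257627, 182.14972438],
       [  0.        ,   0.        ,   1.        ]]), 'k1': -0.030689456584688336, 'eye': array([ 1.20690313, -0.22400423,  1.10553482]), 'orientation': array([-0.24088677,  0.77283861,  0.55793566, -0.18276172])}
side {'camera_matrix': array([[470.26256775,   0.        , 250.83504706],
       [  0.        , 470.26256775, 191.72278557],
       [  0.        ,   0.        ,   1.        ]]), 'k1': -0.004705150852900292, 'eye': array([-0.00815077, -1.14910101,  0.96779244]), 'orientation': array([-0.4528913 ,  0.867956  , -0.17514208,  0.10424541])}
{'camera_matrix': array([[332.12397946,   0.        , 255.58495696],
       [  0.        , 332.12397946, 192.48378695],
       [  0.        ,   0.        ,   1.        ]]), 'k1': -0.03474619648676064, 'tool_from_camera': array([[-8.20836415e-04, -9.61149632e-01, -2.76026651e-01,
         6.96976952e-02],
       [ 9.99999182e-01, -1.05957230e-03,  7.15770662e-04,
         7.33713091e-04],
       [-9.80432900e-04, -2.76025838e-01,  9.61149716e-01,
        -1.43329995e-01],
       [ 0.00000000e+00,  0.00000000e+00,  0.00000000e+00,
         1.00000000e+00]])}
{'clock': 0.1, 'qpos': array([-1.21000118e-01,  2.76544848e-01,  1.50601020e+00, -1.14022720e-06,
        1.36072690e+00, -1.21028267e-01]), 'qd': array([ 0.0001703 , -0.00098206, -0.00065233,  0.00026915, -0.00220694,
       -0.00072833]), 'effort': array([ 1.55745878e-03, -4.17697620e+01, -2.46405226e+01, -1.74112388e-04,
        5.80947395e-03,  2.85749664e-07]), 'position': array([5.74519332e-01, 5.25800523e-05, 2.30517297e-01]), 'ee_rot': array([-6.64644046e-04,  7.07096492e-01,  7.07116565e-01, -5.21226436e-04]), 'contact_force': array([-0.52443726, -0.28384309,  0.52879124]), 'moment': array([ 0.00401971, -0.04553042, -0.03692034]), 'gripper_force': 0.0, 'width': 0.08542684655986113}
```

View pics/scene0.png

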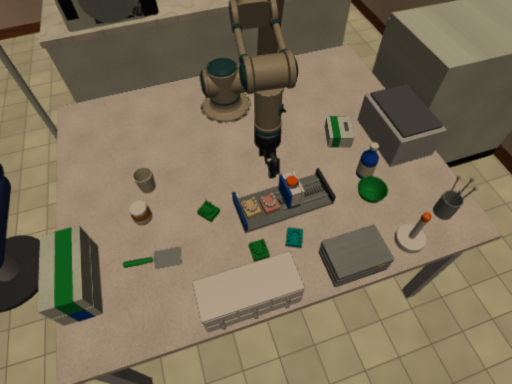

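View pics/side0.png

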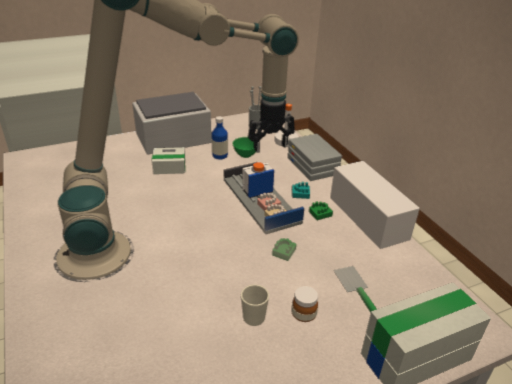

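The scene view shows the rack at about (284,200), with the orange button at (292,183). In the side view the button is at (258,168). Candidates in the scene view:
- **Orange:** button (292,183), and the stick tip on the white stand (426,216), which is not it.
- **Blue:** keeper face (285,190), fixed cheek (240,210), and the bottle (368,160).
- **Models:** yellow (250,206) and pink (270,202) on the rack. The green (208,211), (260,249) and turquoise (294,237) ones are look-alikes.

I choose the button and face on the rack.

```bash
cat > meas.py <<'E'
from h import *
def orange(im,box=None):
    h=cv2.cvtColor(im,cv2.COLOR_RGB2HSV); m=cv2.inRange(h,(3,170,150),(16,255,255))
    n,l,s,c=cv2.connectedComponentsWithStats(m)
    return [(s[k].tolist(),c[k].round(1).tolist()) for k in range(1,n) if s[k][4]>15]
def tri(a,b):
    (e1,d1),(e2,d2)=a,b
    t=np.linalg.lstsq(np.stack([d1,-d2],1),e2-e1,rcond=None)[0]
    return e1+d1*t[0],e2+d2*t[1]
E
python3 - <<'E'
from meas import *
ims={}
for n in ['scene','side','wrist']:
    c=cam(n); im=manip.get_image(n); ims[n]=im; print(n,orange(im))
a=cv2.resize(ims['scene'][160:240,220:350],None,fx=6,fy=6,interpolation=cv2.INTER_CUBIC)
cv2.imwrite('pics/c1.png',a[:,:,::-1]); cv2.imwrite('pics/w1.png',ims['wrist'][:,:,::-1])
E
```

```text
scene [([287, 176, 10, 8, 64], [291.6, 179.5]), ([423, 213, 8, 6, 39], [426.9, 215.4])]
side [([253, 163, 11, 5, 45], [258.0, 165.0])]
wrist [([234, 40, 54, 56, 2379], [260.0, 67.4])]
```

View pics/c1.png

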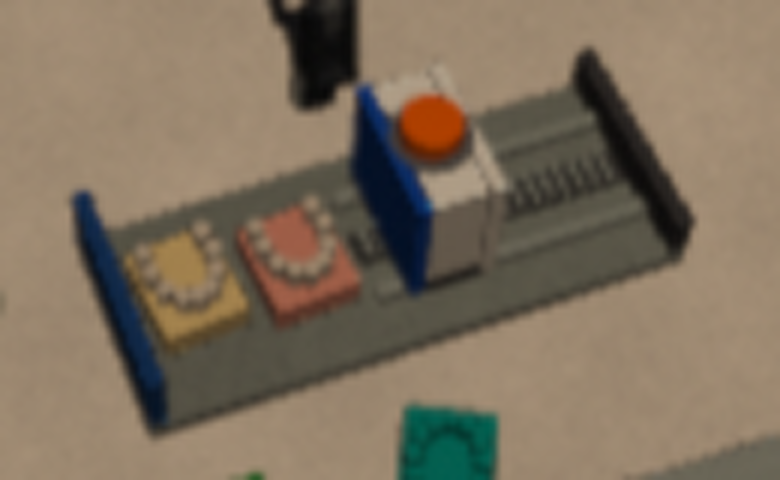

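View pics/w1.png

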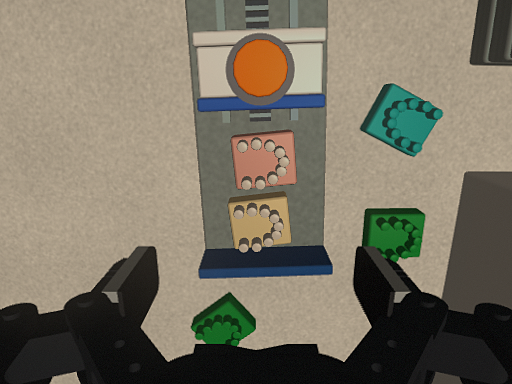

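The crop confirms that the orange disc sits on the white and blue keeper on the rack. In the wrist view the button is at (260,67), the keeper's blue edge at (198–325, ~102), and the fixed cheek at (200–332, ~262). The models lie between them.

Run:
```python
from meas import *
c=cam('wrist'); im=cv2.imread('pics/w1.png')[:,:,::-1]
h=cv2.cvtColor(np.ascontiguousarray(im),cv2.COLOR_RGB2HSV); m=cv2.inRange(h,(105,120,40),(125,255,255))
n,l,s,ce=cv2.connectedComponentsWithStats(m)
for k in range(1,n):
    if s[k][4]>300:
        cnt=np.argwhere(l==k)[:,::-1]; r=cv2.minAreaRect(cnt.astype(np.float32)); print(s[k],cv2.boxPoints(r).round(1).tolist(),r[2])
        top=[(x,cnt[cnt[:,0]==x,1].min()) for x in range(s[k][0]+5,s[k][0]+s[k][2]-5)]
        z=.118 if s[k][1]<150 else .066
        P=np.array([plane(c,(x,y),z)[:2] for x,y in top]); f=np.polyfit(P[:,0],P[:,1],1); print(z,'dir',np.arctan(f[0]),P.min(0),P.max(0),P.mean(0))
w=plane(c,(260.0,67.4),.134); print('wrist',w)
print('scene',plane(cam('scene'),(291.6,179.5),.134),'side',plane(cam('side'),(258,165),.134))
```

```text
[ 198   94  127   18 1337] [[197.60000610351562, 98.19999694824219], [323.8999938964844, 93.5999984741211], [324.3999938964844, 106.5], [198.10000610351562, 111.19999694824219]] 87.89834594726562
0.118 dir 0.03606136767660969 [0.53649413 0.06348712] [0.62278408 0.07220372] [0.57969259 0.06859378]
[ 199  249  133   29 1511] [[198.39999389648438, 252.5], [330.5, 248.1999969482422], [331.29998779296875, 273.6000061035156], [199.1999969482422, 277.8999938964844]] 88.15238952636719
0.066 dir 0.1697531752504136 [ 0.52206412 -0.10129168] [ 0.64779894 -0.0786401 ] [ 0.58508029 -0.09496462]
wrist [0.57870554 0.08951373 0.134     ]
scene [0.57790862 0.08913021 0.134     ] side [0.57680882 0.08908842 0.134     ]
```

```bash
python3 -m handwheel '[{"translation":[0.022,0.001,0],"angular":[0,0,0],"hand":1},{"translation":[0.022,0.001,0],"angular":[0,0,0],"hand":1},{"translation":[0.022,0.001,0],"angular":[0,0,0],"hand":1},{"translation":[0.023,0.0005,0],"angular":[0,0,0],"hand":1},{"translation":[0,0,0.03],"angular":[0,0,-2],"hand":1},{"translation":[0,0,0.03],"angular":[0,0,0],"hand":1},{"translation":[0,0,0.01],"angular":[0,0,0],"hand":1},{"translation":[0,0,0],"angular":[0,0,0],"hand":1},{"translation":[0,0,0],"angular":[0,0,0],"hand":1},{"translation":[0,0,0],"angular":[0,0,0],"hand":1}]'
python3 - <<'E'
from meas import *
c=cam('wrist');im=manip.get_image('wrist');print(orange(im)); cv2.imwrite('pics/w2.png',im[:,:,::-1]);print(proj(c,[.578,.0892,.134]),manip.get_state()['position'])
E
```

```text
clock: 1.08
position: [0.5798, 0.0887, 0.1629]
ee_rot: [0.001, 0.695, 0.719, 0.001]
contact_force: [0.4, -0.2, -0.2]
width: 0.0001
gripper_force: 0.0
[([219, 196, 66, 51, 2376], [250.8, 219.5])]
[250.71226156 226.5248058 ] [0.5799352  0.08872041 0.16314605]
```

View pics/w2.png

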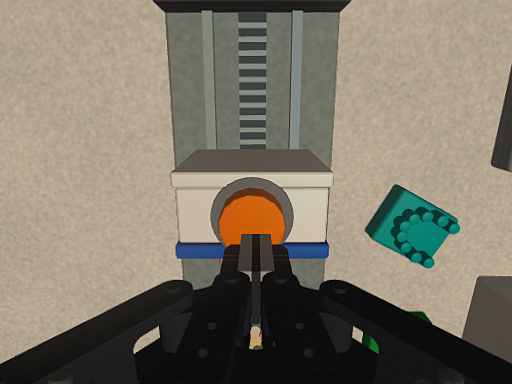

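The wrist view shows the shut fingertips just above the button, which is centred at about (252,227). I'm pressing down now.

```bash
python3 -m handwheel '[{"translation":[0,-0.0015,0.012],"angular":[0,0,0],"hand":1},{"translation":[0,0,0.01],"angular":[0,0,0],"hand":1},{"translation":[0,0,0.004],"angular":[0,0,0],"hand":1},{"translation":[0,0,0.003],"angular":[0,0,0],"hand":1},{"translation":[0,0,0.003],"angular":[0,0,0],"hand":1},{"translation":[0,0,0.002],"angular":[0,0,0],"hand":1},{"translation":[0,0,0],"angular":[0,0,0],"hand":1}]'
```

```text
clock: 1.72
position: [0.577, 0.0888, 0.1274]
ee_rot: [0.0, 0.695, 0.719, -0.0]
contact_force: [-0.2, 0.3, 0.8]
width: -0.0001
gripper_force: 0.1
```

```bash
python3 -m handwheel '[{"translation":[0,0,0.001],"angular":[0,0,0],"hand":1},{"translation":[0,0,0.001],"angular":[0,0,0],"hand":1},{"translation":[0,0,0],"angular":[0,0,0],"hand":1}]'
```

```text
clock: 1.97
position: [0.5772, 0.0889, 0.1255]
ee_rot: [0.0, 0.695, 0.719, 0.0]
contact_force: [-1.1, -0.3, 3.7]
width: -0.0003
gripper_force: 1.6
```

```bash
python3 -m handwheel '[{"translation":[0,0,0.001],"angular":[0,0,0],"hand":1},{"translation":[0,0,0.001],"angular":[0,0,0],"hand":1},{"translation":[0,0,0],"angular":[0,0,0],"hand":1}]'
```

```text
clock: 2.22
position: [0.5773, 0.089, 0.125]
ee_rot: [0.001, 0.695, 0.719, 0.0]
contact_force: [-4.0, -1.0, 11.3]
width: 0.0001
gripper_force: 5.5
```

The force has risen to 11 N and the tip is stopped at z = 0.125, so the button is on its hard stop. Next I lift, move back in front of the blue face and lower.

```bash
python3 -m handwheel '[{"translation":[0,0,-0.015],"angular":[0,0,0],"hand":1},{"translation":[0,0,-0.025],"angular":[0,0,0],"hand":1},{"translation":[-0.03,0,0],"angular":[0,0,0],"hand":1},{"translation":[-0.03,0,0],"angular":[0,0,0],"hand":1},{"translation":[-0.002,0,0],"angular":[0,0,0],"hand":1},{"translation":[0,0,0],"angular":[0,0,0],"hand":1},{"translation":[0,0,0],"angular":[0,0,0],"hand":1}]'
python3 - <<'E'
from meas import *
c=cam('wrist');im=manip.get_image('wrist');print(orange(im)); cv2.imwrite('pics/w3.png',im[:,:,::-1])
P=[.5773,.0892]
for z in(.125,.134): print(z,proj(c,[*P,z]))
print(manip.get_state()['position'])
E
```

```text
clock: 2.8
position: [0.5793, 0.0273, 0.1629]
ee_rot: [-0.0, 0.695, 0.719, 0.0]
contact_force: [-0.5, 0.3, 0.2]
width: 0.0003
gripper_force: 0.0
[([223, 77, 69, 71, 3804], [256.6, 111.7])]
0.125 [254.19722708 112.41439703]
0.134 [254.1409734 113.1739889]
[0.57914403 0.02765693 0.16286189]
```

View pics/w3.png

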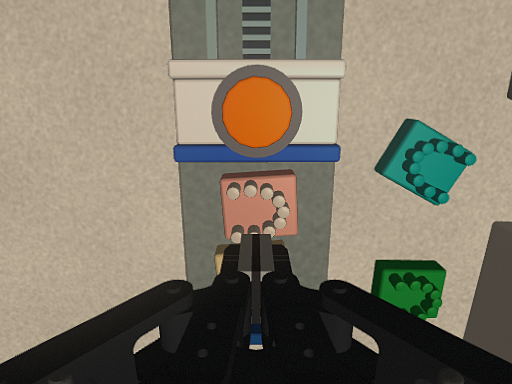

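The button is down, the keeper has not moved, and the models stand as before. The fingers are in front of the blue face, clear of it. I'm lowering to about 0.08 m.

```bash
python3 -m handwheel '[{"translation":[0,-0.001,0.025],"angular":[0,0,0],"hand":1},{"translation":[0,0,0.025],"angular":[0,0,0],"hand":1},{"translation":[0,0,0.02],"angular":[0,0,0],"hand":1},{"translation":[0,0,0.013],"angular":[0,0,0],"hand":1},{"translation":[0.005,0,0],"angular":[0,0,0],"hand":1},{"translation":[0.005,0,0],"angular":[0,0,0],"hand":1},{"translation":[0.005,0,0],"angular":[0,0,0],"hand":1},{"translation":[0.005,0,0],"angular":[0,0,0],"hand":1},{"translation":[0.005,0,0],"angular":[0,0,0],"hand":1},{"translation":[0.005,0,0],"angular":[0,0,0],"hand":1}]'
```

```text
clock: 3.68
position: [0.5781, 0.0567, 0.0816]
ee_rot: [0.002, 0.694, 0.72, 0.0]
contact_force: [1.0, -4.7, 3.0]
width: -0.0004
gripper_force: 1.9
```

Contact is at about 5 N and the keeper is moving.

```bash
python3 -m handwheel '[{"translation":[0.006,0,0],"angular":[0,0,0],"hand":1},{"translation":[0.008,0,0],"angular":[0,0,0],"hand":1},{"translation":[0.008,0,0],"angular":[0,0,0],"hand":1},{"translation":[0.008,0,0],"angular":[0,0,0],"hand":1},{"translation":[0.008,0,0],"angular":[0,0,0],"hand":1},{"translation":[0.008,0,0],"angular":[0,0,0],"hand":1},{"translation":[0.008,0,0],"angular":[0,0,0],"hand":1},{"translation":[0.008,0,0],"angular":[0,0,0],"hand":1},{"translation":[0.006,0,0],"angular":[0,0,0],"hand":1},{"translation":[0.005,0,0],"angular":[0,0,0],"hand":1}]'
```

```text
clock: 4.52
position: [0.5746, 0.1308, 0.0801]
ee_rot: [-0.0, 0.694, 0.72, 0.0]
contact_force: [3.1, -3.1, 1.9]
width: 0.0
gripper_force: 1.8
```

```bash
python3 -m handwheel '[{"translation":[0.004,0,0],"angular":[0,0,0],"hand":1},{"translation":[0.004,0,0],"angular":[0,0,0],"hand":1},{"translation":[0.004,0,0],"angular":[0,0,0],"hand":1},{"translation":[0.004,0,0],"angular":[0,0,0],"hand":1},{"translation":[0.004,0,0],"angular":[0,0,0],"hand":1},{"translation":[0.002,0,0],"angular":[0,0,0],"hand":1},{"translation":[0.002,0,0],"angular":[0,0,0],"hand":1}]'
```

```text
clock: 5.1
position: [0.5736, 0.1541, 0.0801]
ee_rot: [-0.0, 0.695, 0.719, -0.0]
contact_force: [2.5, -3.7, -0.9]
width: 0.0002
gripper_force: 1.6
```

```bash
python3 -m handwheel '[{"translation":[0.002,0,0],"angular":[0,0,0],"hand":1},{"translation":[0.002,0,0],"angular":[0,0,0],"hand":1},{"translation":[0.002,0,0],"angular":[0,0,0],"hand":1},{"translation":[0.002,0,0],"angular":[0,0,0],"hand":1},{"translation":[0,0,0],"angular":[0,0,0],"hand":1}]'
```

```text
clock: 5.52
position: [0.5735, 0.1567, 0.0802]
ee_rot: [0.003, 0.694, 0.72, -0.004]
contact_force: [2.4, -17.3, 1.0]
width: -0.0002
gripper_force: 8.6
```

At y = 0.157 the push force jumped to 17 N, so the keeper is at the stop. I back off, lift and check.

```bash
python3 -m handwheel '[{"translation":[0.002,0,0],"angular":[0,0,0],"hand":1},{"translation":[-0.012,0,0],"angular":[0,0,0],"hand":1},{"translation":[-0.02,0,0],"angular":[0,0,0],"hand":1},{"translation":[-0.01,0,-0.02],"angular":[0,0,0],"hand":1},{"translation":[0,0,-0.03],"angular":[0,0,0],"hand":1},{"translation":[0,0,-0.04],"angular":[0,0,0],"hand":1},{"translation":[-0.03,0,-0.03],"angular":[0,0,0],"hand":1},{"translation":[-0.03,0,-0.02],"angular":[0,0,0],"hand":1},{"translation":[0,0,0],"angular":[0,0,0],"hand":1},{"translation":[0,0,0],"angular":[0,0,0],"hand":1}]'
python3 - <<'E'
from meas import *
c=cam('wrist');im=manip.get_image('wrist');o=orange(im);print(o); cv2.imwrite('pics/w4.png',im[:,:,::-1])
print(plane(c,o[0][1],.125))
E
```

```text
clock: 6.35
position: [0.5768, 0.0625, 0.2209]
ee_rot: [-0.0, 0.696, 0.719, 0.001]
contact_force: [-0.8, 0.4, 0.4]
width: 0.0001
gripper_force: 0.0
[([230, 0, 56, 28, 1198], [257.3, 11.2])]
[0.57494438 0.18709877 0.125     ]
```

View pics/w4.png

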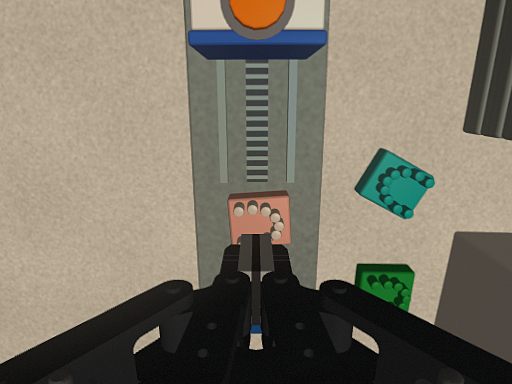

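The wrist view shows the keeper moved far back, with its blue edge at (258,38), and the pink model still in place. Now a scene crop to check the gap at the end stop.

Run:
```python
from meas import *
im=manip.get_image('scene');o=orange(im);print(o,plane(cam('scene'),o[0][1],.125),orange(manip.get_image('side')))
a=cv2.resize(im[155:240,220:350],None,fx=6,fy=6,interpolation=cv2.INTER_CUBIC)
cv2.imwrite('pics/c5.png',a[:,:,::-1])
```

```text
[([315, 169, 10, 8, 61], [319.5, 172.3]), ([423, 213, 8, 6, 39], [426.9, 215.4])] [0.57437399 0.19538285 0.125     ] [([241, 150, 9, 6, 40], [244.8, 152.9])]
```

View pics/c5.png

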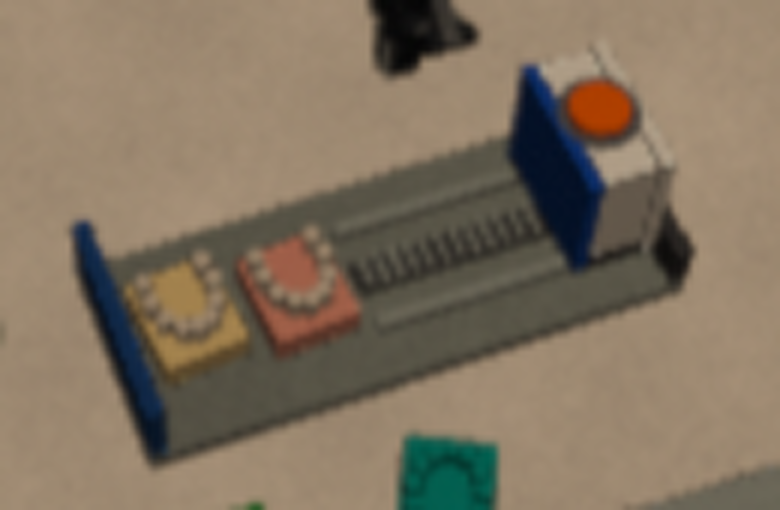

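The keeper's white back plate is flush against the dark stop at (665,220), the button is down, and both models are where they were. I'm handing in.

```bash
python3 -c "
from rig import manip
print(manip.sign_off())"
```

```text
the job is handed in; nothing more can be done
None
```

The job is handed in at about 6.6 s of the 35 s: the release button is pressed down to its hard stop and has stayed down, the keeper is pushed back against the dark end stop, and both plaster models and everything else were left where they stood; the hand-in gave no verdict.

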